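# Refit the valve knob on a table-top gas hob and hold the valve pressed

## Robot

A 7-joint arm with a two-finger parallel gripper is mounted at the origin on the work surface; the furniture and walls round the work are solid. World frame = base frame: x ahead of the robot, y to its left, z up, the work surface at z = 0. Lengths are in m, angles in rad, forces in N, time in s.
With the tool pointing down it reaches from about 0.425 to 1.025 m from the base axis. Payload 9.4 kg.
Tool frame: the origin (TCP) lies midway between the tips of the shut fingers; the grasp point (between the pads) lies 19 mm behind it (ctrl.grip_point_offset is the distance from the TCP to the grasp point, in m); z points along the fingers, y is the line along which they close (so a half turn about z gives the same grasp; the last joint's range is limited). The gripper opens to 85 mm and grips with 20 to 120 N. Pads are 22 mm wide; open, the fingers measure 114 mm over their backs; the gripper's body (76 mm by 85 mm) begins 54 mm behind the grasp point. The pads swing forward as they close: fully open they stand 13 mm farther back than shut.
Start: joints at [-1.351, 0.599, -0.003, 1.599, 0.002, 0.943, -0.08], TCP at [0.212, 0.693, 0.231] pointing down, gripper open.
Joint ranges: [-2.57, 2.57], [-0.35, 1.97], [-1.29, 1.29], [0.11, 2.56], [-1.05, 4.19], [0.11, 1.86], [-2.63, 2.63]. Speed limits (rad/s): [2.22, 2.22, 3.01, 3.01, 3.14, 3.14, 3.14].

## Interface

Orientations are given as a unit quaternion [x, y, z, w].
In Python, from bench import ctrl gives the robot as it stands. The module is installed in compiled form; this text tells all that it offers.
- The arm moves only by the shell command python3 -m pendant 'ROWS' [FORCE]. ROWS is JSON, a list of rows, each an object of numbers: "tx", "ty", "tz": the shift along the tool's x, y, z in cm; "wx", "wy", "wz": the turn, a rotation vector about the tool's x, y, z in degrees; "gripper": the closure, from -1 (fully open) to 1 (shut), so that 0 is half open. In form: [{"tx": .., "ty": .., "tz": .., "wx": .., "wy": .., "wz": .., "gripper": ..}, ...]. A call has 1 to 20 rows; each row shifts and turns the commanded pose from where the row before left it, along the tool's axes as they then stand; what a row does not reach is not made up. A row lasts 1/10 s, in which the tool goes at most 50 mm and 8.59 degrees, less where a joint would pass 70% of its speed; a pose out of reach is approached as far as the arm can. A call is refused whole if a number of a shift passes 5 or a number of a turn 8.59, either way. A call with a gripper value outside its range is refused whole. The fingers move at their own pace and stop on an object; FORCE is the grip in N (left out, the last holds). Time passes only in rows, so rows that do not move let the fingers close. It gives the time, the measured TCP pose, the force, the opening and the grip force at its end, in the units of the state.
- ctrl.observe(): the state, without advancing time (a new reading comes with each control period).
- ctrl.snapshot(name): name is "scene" or "top" or "wrist"; returns the picture (400x640x3 uint8, blue, green, red); there is no depth.
- ctrl.camera_model(name): a dict with "fx", "fy", "cx", "cy" (pixels), "D" ([k1, k2, p1, p2, k3] as OpenCV has them; the pictures are not rectified), "R" (3x3) and "t" (3): a world point X has camera coordinates R X + t. Camera axes: x right, y down, z forward; pixel columns grow to the right and rows downward; lengths in m; the calibration is good to about 2 mm. A picture is of the moment at which its call begins: read the wrist's pose just before it. camera_model takes no time and is no camera call; for the wrist camera it gives the pose at the moment of the call.
- ctrl.sign_off(): hands the job in; it is judged then, once.
The state is a dict: "t": time; "joint_pos": joint angles; "dq": joint speeds; "tau": joint torques, N m; "eef_pos": TCP position; "tcp_rot": TCP orientation; "ft_force": force on the tool from outside, world axes, zero at the start; "ft_torque": the same for the moment, N m; "grip_width": finger opening in m; "grasp_force": force on a finger pad.
Only numpy, scipy, OpenCV 4.12 (cv2) and the standard library are available. Lean on these libraries where they do the work, as an engineer would, in place of code of your own. Each camera call takes 0.05 s, during which the arm holds its last target. There are 200 camera calls.

## Task

The knob has come off the second-hand single-burner gas hob. Pick it up from the table, turn it so that the flat in its bore matches the flat of the D-shaped valve spindle, push it fully home on the spindle and go on pressing it down as far as the sprung valve will go, as one does while the flame safety catches. Finish like that, with the gripper still holding the knob pressed down (do not let go), and leave the match box, egg timer, round tin and salt cellar where they are.

Things in the scene. Friction and masses are not known exactly. Their poses are not given: they have to be found in the camera images.
- knob_centre (a point): centre of the loose white knob, on its axis, 19 mm above its underside; it stands upright on the table. Round skirt 48 mm wide, 20 mm high; on it a straight grip blade 12 mm thick, 50 mm long, 20 to 38 mm above the underside, its sides parallel from 18 mm behind the axis to 14 mm ahead. z up; x along the blade to its pointed nose (29 mm from the axis, dark line on top); y across the blade.
- spindle_tip (a point): centre of the top end of the bare upright steel valve spindle, 30 mm above the hob's deck when not pressed; moves with it. D section 12 mm across, flat 1 mm from the axis on its +x side (x points straight out of the flat, z up), 0.7 mm play in the bore, tip chamfered 1.3 mm. Knob x must point along spindle x. Home, the spindle's end meets the bore's end and the knob's centre is 1 mm above this point.
- valve_press (a joint): how far the spindle is pressed down, m: 0 up, 0.006 fully down on its stop. A spring pushes it back up: 5 N at the start of the travel, 9 N at the end. A knob that is not in line with the flat also presses it down, without going on.
- valve_turn (a joint): angle of the spindle about its vertical axis, rad, positive anticlockwise seen from above: at 0 the flat faces straight to the rear of the hob. It turns with a light drag (about 0.03 N m) and stays where it is left.
- hob: gas hob, white case, steel deck 64 mm above the table, 284 deep (x), 274 wide (y); it cannot shift. Origin under its centre; x to its rear, front to the robot. Valve axis 100 mm ahead of the centre (-x), 70 mm to the right (-y), in a black bezel 66 mm wide, 3 mm high. The black pan support stands 36 mm above the deck; its front bar, 9 mm high, runs 46 mm behind the valve axis.
- knob: the same knob, about 45 g; origin at the middle of its underside, same axes. In the underside, open downward, is a D-shaped bore 18 mm deep, 13.4 mm across, with its flat 1.7 mm from the axis on the nose side (+x) and a small lead-in at the mouth.
- match_box: household match box lying flat, 65 x 110 x 28 mm, origin under its centre.
- egg_timer: cream egg timer, 58 mm across, 51 mm high, origin under its centre.
- pill_tin: small round brass-coloured tin, 58 mm across, 22 mm high, origin under its centre.
- salt_cellar: glass salt cellar, 42 mm across, 76 mm high, origin under its centre.
Not all that is in view belongs to the job. Leave any blue, pink or purple look-alike of the knob alone.

How it is judged:
By the outcome, as a careful person would: the job done as asked, in the order asked, and still so for the second after the job is handed in, while the arm keeps its last pose, push and grip.
It also fails if it takes over 38 s, if anything falls off the work surface, if the arm or the gripper's body presses on something with over 40 N, if the wrist force passes 120 N, or if a joint passes its speed limit or range.

## Working session

There is one attempt and no reset: what is moved stays moved. The work goes in short steps, Python scripts to look and compute and a shell command to move; the robot and the scene stay as the last step left them, time stands still between calls to the robot, and variables do not carry over. Pictures are saved under pics/ and viewed, at most 10 in all, crops included, and the job is handed in when it is done.

```bash
mkdir -p pics; python3 - <<'E'
from bench import ctrl
import cv2
for n in("scene","top"):
    cv2.imwrite(f"pics/{n}0.png",ctrl.snapshot(n))
    c=ctrl.camera_model(n);print(n,c)
s=ctrl.observe();print(s['t'],s['eef_pos'],s['tcp_rot'],s['grip_width'])
E
```

```text
scene {'fx': 510.00831719024444, 'fy': 510.00831719024444, 'cx': 312.8739286085816, 'cy': 190.38555168976114, 'D': array([0.00340492, 0.        , 0.        , 0.        , 0.        ]), 'R': array([[-0.50179902, -0.86493933, -0.00881481],
       [-0.50286539,  0.30000131, -0.81063285],
       [ 0.70379268, -0.40234211, -0.58548841]]), 't': array([0.2890823 , 0.32510406, 1.4592731 ])}
top {'fx': 395.7320433509149, 'fy': 395.7320433509149, 'cx': 327.5712573963747, 'cy': 205.93568236692587, 'D': array([-0.0964495,  0.       ,  0.       ,  0.       ,  0.       ]), 'R': array([[-0.08406387, -0.99645898, -0.00166336],
       [-0.97490409,  0.08259055, -0.20673852],
       [ 0.20614384, -0.01575762, -0.97839482]]), 't': array([0.05760759, 0.51733737, 1.51405172])}
0.1 [0.21191036 0.69289028 0.23048722] [ 1.47829443e-01  9.89012610e-01 -7.15073255e-04 -5.30157044e-05] 0.08500587629250528
```

View pics/top0.png

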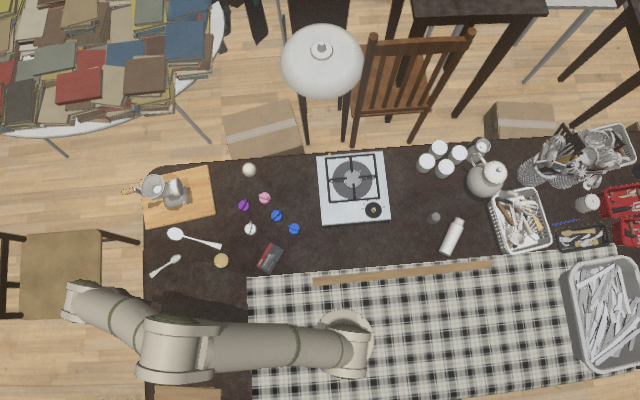

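View pics/scene0.png

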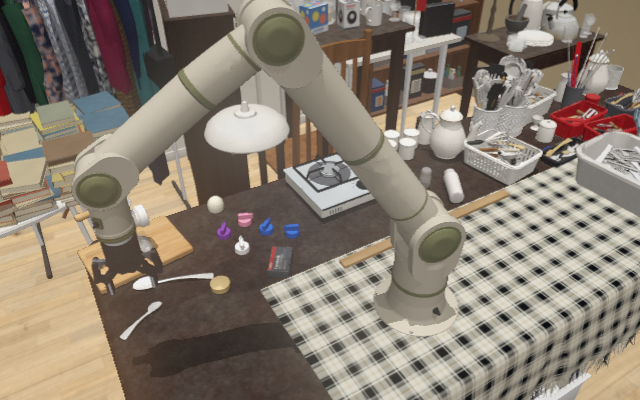

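The knob candidates in the top picture are white (250,229), blue (277,216) and (293,229), purple (243,205) and pink (264,198). Only the white one fits the description. I'll confirm it and measure in one enlarged composite.

```bash
cat > h.py <<'E'
from bench import ctrl
import cv2, numpy as np
from scipy.spatial.transform import Rotation as R
def ray(c,uv,z):
    K=np.array([[c['fx'],0,c['cx']],[0,c['fy'],c['cy']],[0,0,1]])
    p=cv2.undistortPoints(np.array([[uv]],float),K,c['D'])[0,0]
    d=c['R'].T@np.array([p[0],p[1],1]);o=-c['R'].T@c['t']
    return o+d*(z-o[2])/d[2]
def proj(c,X):
    K=np.array([[c['fx'],0,c['cx']],[0,c['fy'],c['cy']],[0,0,1]])
    return cv2.projectPoints(np.array(X,float).reshape(-1,3),cv2.Rodrigues(c['R'])[0],c['t'],K,c['D'])[0][:,0]
E
python3 - <<'E'
from h import *
t=cv2.imread('pics/top0.png');s=cv2.imread('pics/scene0.png')
def crop(im,u,v,w,h,k): return cv2.resize(im[v:v+h,u:u+w],None,fx=k,fy=k,interpolation=cv2.INTER_CUBIC)
a=crop(t,225,185,80,60,5);b=crop(s,205,205,80,60,5)
c=crop(t,315,150,80,60,5) ; c=crop(t,315,170,80,60,5); d=crop(s,315,165,80,60,5)
cv2.imwrite('pics/c1.png',np.vstack([np.hstack([a,b]),np.hstack([c,d])]))
c=ctrl.camera_model('top')
print('knob',ray(c,(250,229),.02))
for n,uv,z in(('valve',(373.5,210),.09),('blue1',(277,216),.03),('blue2',(293,229),.03),('purple',(243,205),.03),('pink',(264,198),.03)):print(n,ray(c,uv,z))
for uv in((317,156),(383,152),(391,219),(323,224)):print(ray(c,uv,.064))
E
```

```text
knob [0.45944852 0.33188288 0.02      ]
valve [ 0.48179859 -0.16117101  0.09      ]
blue1 [0.50144129 0.2190143  0.03      ]
blue2 [0.4435394 0.1584531 0.03     ]
purple [0.55817468 0.35410093 0.03      ]
pink [0.57994508 0.26744052 0.03      ]
[0.72795232 0.03927922 0.064     ]
[ 0.72271658 -0.22957449  0.064     ]
[ 0.44514125 -0.22930253  0.064     ]
[0.44801302 0.03780315 0.064     ]
```

View pics/c1.png

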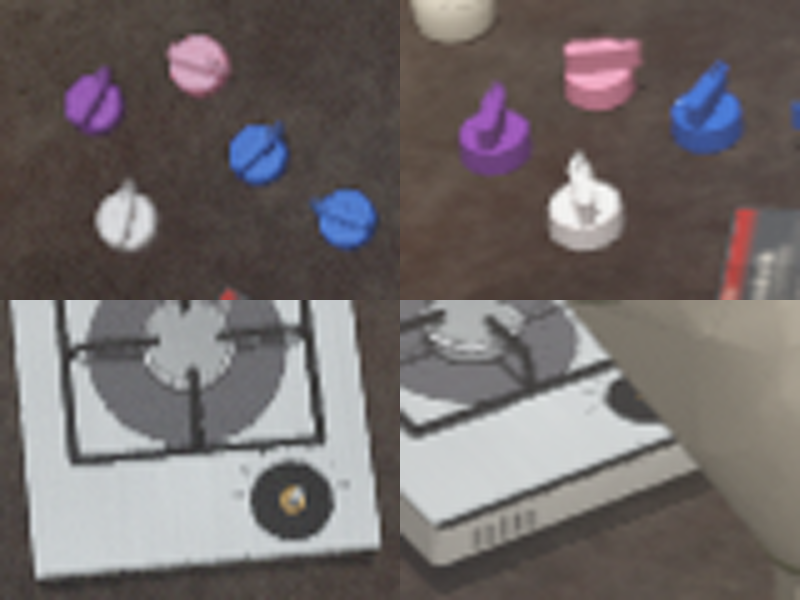

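The white knob is confirmed at top (250,228.6), its nose pointing roughly +x. The spindle is at (373.4,209.8). Next I move over the knob and look with the wrist camera.

```bash
python3 -m pendant '[{"wz":-8.5,"gripper":-1},{"wz":-8.5},{"tx":-2.7,"ty":-4},{"tx":-2.7,"ty":-4},{"tx":-2.7,"ty":-4},{"tx":-2.7,"ty":-4},{"tx":-2.7,"ty":-4},{"tx":-2.7,"ty":-4},{"tx":-2.7,"ty":-4},{"tx":-2.7,"ty":-4},{"tx":-2.7,"ty":-4},{}]' 60
python3 - <<'E'
from h import *
c=ctrl.camera_model('wrist');im=ctrl.snapshot('wrist');cv2.imwrite('pics/w1.png',im)
import pickle;pickle.dump(c,open('w1.pkl','wb'));print(c)
s=ctrl.observe();print(s['t'],s['eef_pos'],R.from_quat(s['tcp_rot']).as_matrix(),s['joint_pos'])
E
```

```text
{'fx': 295.6181967884482, 'fy': 295.6181967884482, 'cx': 318.69846031754224, 'cy': 198.41491320822507, 'D': array([-0.03957541,  0.        ,  0.        ,  0.        ,  0.        ]), 'R': array([[ 0.29160551,  0.95653786, -0.00124321],
       [ 0.9219763 , -0.28072255,  0.26674812],
       [ 0.25480568, -0.07893144, -0.96376548]]), 't': array([-0.72388267, -0.03534466,  0.37796952])}
0.15 [0.21192301 0.69300622 0.23064789] [[-9.56305316e-01  2.92369793e-01 -2.16998093e-04]
 [ 2.92369855e-01  9.56304734e-01 -1.05991584e-03]
 [-1.02371072e-04 -1.07704686e-03 -9.99999415e-01]] [-1.35072527  0.59991712 -0.00254968  1.59990372  0.00180023  0.94285586
 -0.07979667]schema error: expected keys tx, ty, tz, wx, wy, wz, gripper
```

View pics/w1.png

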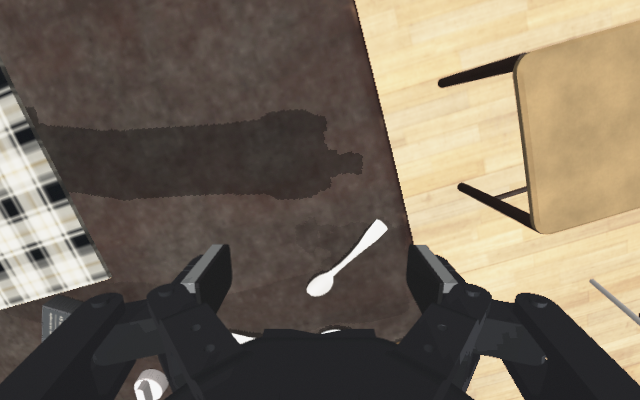

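```bash
python3 -m pendant '[{"tx":0,"ty":0,"tz":0,"wx":0,"wy":0,"wz":-8.5,"gripper":-1},{"tx":0,"ty":0,"tz":0,"wx":0,"wy":0,"wz":-8.5,"gripper":-1},{"tx":-2.7,"ty":-4,"tz":0,"wx":0,"wy":0,"wz":0,"gripper":-1},{"tx":-2.7,"ty":-4,"tz":0,"wx":0,"wy":0,"wz":0,"gripper":-1},{"tx":-2.7,"ty":-4,"tz":0,"wx":0,"wy":0,"wz":0,"gripper":-1},{"tx":-2.7,"ty":-4,"tz":0,"wx":0,"wy":0,"wz":0,"gripper":-1},{"tx":-2.7,"ty":-4,"tz":0,"wx":0,"wy":0,"wz":0,"gripper":-1},{"tx":-2.7,"ty":-4,"tz":0,"wx":0,"wy":0,"wz":0,"gripper":-1},{"tx":-2.7,"ty":-4,"tz":0,"wx":0,"wy":0,"wz":0,"gripper":-1},{"tx":-2.7,"ty":-4,"tz":0,"wx":0,"wy":0,"wz":0,"gripper":-1},{"tx":-2.7,"ty":-4,"tz":0,"wx":0,"wy":0,"wz":0,"gripper":-1},{"tx":0,"ty":0,"tz":0,"wx":0,"wy":0,"wz":0,"gripper":-1}]' 60
cat > look.py <<'E'
from h import *
import sys,pickle
n=sys.argv[1];c=ctrl.camera_model('wrist');im=ctrl.snapshot('wrist');pickle.dump(c,open(n+'.pkl','wb'))
cv2.imwrite(f'pics/{n}.png',im)
if len(sys.argv)>2:
    u,v,w,h,k=map(int,sys.argv[2:]);cv2.imwrite(f'pics/{n}.png',cv2.resize(im[v:v+h,u:u+w],None,fx=k,fy=k,interpolation=cv2.INTER_CUBIC))
s=ctrl.observe();print(s['t'],s['eef_pos'],R.from_quat(s['tcp_rot']).as_matrix().round(4),s['joint_pos'])
E
python3 look.py w2 240 60 160 120 5
```

```text
t: 1.35
eef_pos: [0.4592, 0.3262, 0.2312]
tcp_rot: [0.005, 1.0, -0.002, 0.001]
ft_force: [-0.7, 0.7, -0.9]
grip_width: 0.085
grasp_force: 0.0
1.4 [0.45711755 0.32971293 0.23125863] [[-1.0e+00  6.8e-03  5.0e-04]
 [ 6.8e-03  1.0e+00 -1.3e-03]
 [-5.0e-04 -1.3e-03 -1.0e+00]] [-0.66894619  0.4075425  -0.07900482  1.9698852   0.04696557  0.76637027
  0.78867595]
```

View pics/w2.png

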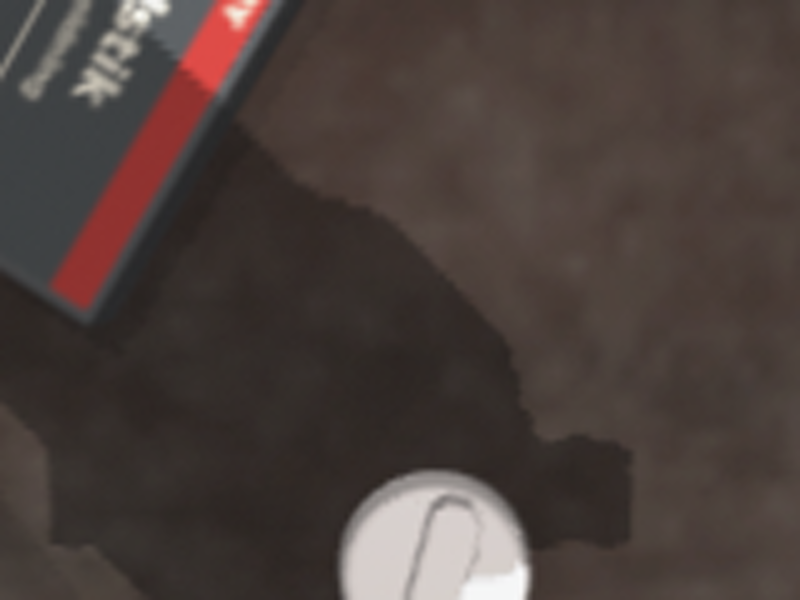

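It shows the top of the knob, cut off at about pixel (327,172). I take the next crop lower.

```bash
python3 look.py w3 270 125 115 85 7
```

```text
1.45 [0.45572473 0.33211695 0.2312986 ] [[-1.0e+00  3.2e-03  0.0e+00]
 [ 3.2e-03  1.0e+00 -1.0e-04]
 [-0.0e+00 -1.0e-04 -1.0e+00]] [-0.67148109  0.40777196 -0.0812437   1.96934861  0.04654861  0.76628194
  0.78794168]
```

View pics/w3.png

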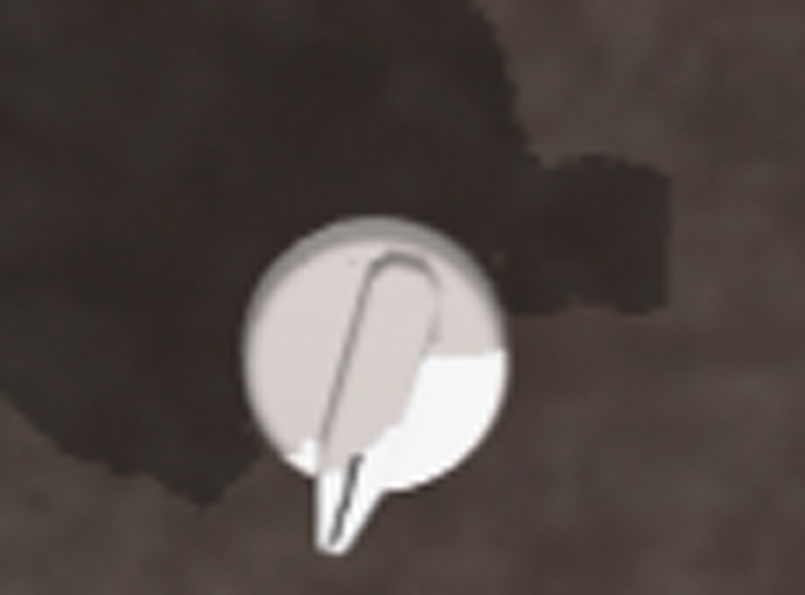

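```bash
python3 - <<'E'
from h import *
import pickle
c=pickle.load(open('w3.pkl','rb'))
f=lambda u,v,z: ray(c,(270+u/7-.43,125+v/7-.43),z)
print('skirt',f(375,366,.02))
a=f(403,252,.038);b=f(332,552,.038);d=b-a
print('rear',a,'nose',b,np.linalg.norm(d),np.degrees(np.arctan2(d[1],d[0])),'axis',a+d*21/50)
a=f(358,458,.038);b=f(333,543,.038);d=b-a;print(a,np.degrees(np.arctan2(d[1],d[0])))
a=f(369,270,.038);b=f(322,452,.03);d=b-a
E
```

```text
skirt [0.4603436  0.33442604 0.02      ]
rear [0.43789786 0.33878428 0.038     ] nose [0.48868735 0.3268644  0.038     ] 0.052169496684853905 -13.207815095395004 axis [0.45922944 0.33377793 0.038     ]
[0.47234962 0.33132627 0.038     ] -16.18129081519907
```

The white knob's skirt centre is about (323,177), with the nose at (317,204), so it sits near (0.460,0.334) with yaw about -14°. Before choosing which way round to grasp it, I look at the spindle.

```bash
python3 -m pendant '[{"tx":-0.28,"ty":-4.9,"tz":0,"wx":0,"wy":0,"wz":0,"gripper":-1},{"tx":-0.28,"ty":-4.9,"tz":0,"wx":0,"wy":0,"wz":0,"gripper":-1},{"tx":-0.28,"ty":-4.9,"tz":0,"wx":0,"wy":0,"wz":0,"gripper":-1},{"tx":-0.28,"ty":-4.9,"tz":0,"wx":0,"wy":0,"wz":0,"gripper":-1},{"tx":-0.28,"ty":-4.9,"tz":0,"wx":0,"wy":0,"wz":0,"gripper":-1},{"tx":-0.28,"ty":-4.9,"tz":0,"wx":0,"wy":0,"wz":0,"gripper":-1},{"tx":-0.28,"ty":-4.9,"tz":0,"wx":0,"wy":0,"wz":0,"gripper":-1},{"tx":-0.28,"ty":-4.7,"tz":1,"wx":0,"wy":0,"wz":0,"gripper":-1},{"tx":-0.28,"ty":-4.7,"tz":1,"wx":0,"wy":0,"wz":0,"gripper":-1},{"tx":-0.28,"ty":-4.7,"tz":1,"wx":0,"wy":0,"wz":0,"gripper":-1},{"tx":0,"ty":0,"tz":4,"wx":0,"wy":0,"wz":0,"gripper":-1},{"tx":0,"ty":0,"tz":0,"wx":0,"wy":0,"wz":0,"gripper":-1},{"tx":0,"ty":0,"tz":0,"wx":0,"wy":0,"wz":0,"gripper":-1},{"tx":0,"ty":0,"tz":0,"wx":0,"wy":0,"wz":0,"gripper":-1}]' 60
python3 look.py w4 270 150 100 75 8
```

```text
t: 2.85
eef_pos: [0.4839, -0.1489, 0.1625]
tcp_rot: [-0.001, 1.0, 0.0, 0.001]
ft_force: [0.5, 0.2, 1.0]
grip_width: 0.0856
grasp_force: 0.0
2.9 [ 0.48401149 -0.14914073  0.16269488] [[-1.0e+00 -2.8e-03  1.9e-03]
 [-2.8e-03  1.0e+00  1.0e-04]
 [-1.9e-03  1.0e-04 -1.0e+00]] [ 0.19239544  0.44011135 -0.00724747  2.16195867  0.00517208  0.53766887
  1.75504029]
```

View pics/w4.png

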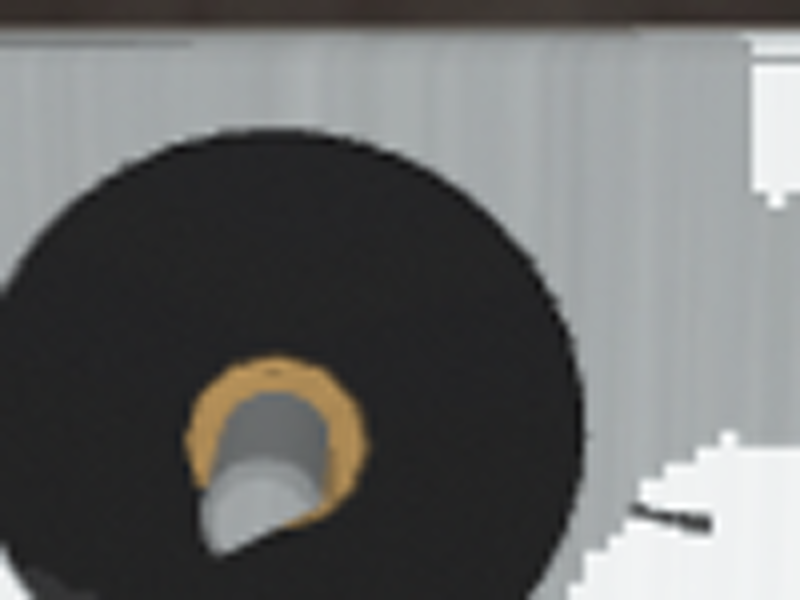

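The spindle tip is at about pixel (303,215). Its flat edge runs from crop (215,555) to (325,500), facing down and right, which is world yaw of about +27°.

```bash
python3 - <<'E'
from h import *
import pickle
c=pickle.load(open('w4.pkl','rb'))
f=lambda u,v,z: ray(c,(270+u/8-.44,150+v/8-.44),z)
g=lambda X:(proj(c,X)-[270-.44,150-.44])*8
for z in(.094,.093):
    a=f(215,555,z);b=f(325,500,z);d=b-a;psi=np.arctan2(d[1],d[0])-np.pi/2
    print(z,np.degrees(psi),np.linalg.norm(d), 'centre',f(265,517,z),(a+b)/2)
th=np.linspace(0,2*np.pi,360)
def ext(x,y,z,r):
    p=g(np.c_[x+r*np.cos(th),y+r*np.sin(th),0*th+z]);return p.min(0).round(),p.max(0).round()
t=f(265,517,.094)
print('bezel want top128 right585',ext(t[0],t[1],.067,.033))
print('tip r6 @.0927, want L200 R333 top455',ext(t[0],t[1],.0927,.006))
b=f(277,440,.067);print('brass',b)
E
```

```text
0.094 27.862344663876826 0.011762835667050817 centre [ 0.48711835 -0.16128815  0.094     ] [ 0.48816648 -0.16084742  0.094     ]
0.093 27.862344663876875 0.011818659038156664 centre [ 0.48745487 -0.16134348  0.093     ] [ 0.48850797 -0.16090066  0.093     ]
bezel want top128 right585 (array([-36., 122.]), array([593., 726.]))
tip r6 @.0927, want L200 R333 top455 (array([202., 452.]), array([329., 573.]))
brass [ 0.48768437 -0.16143078  0.067     ]
```

```bash
python3 -m pendant '[{"tx":0.24,"ty":4.0,"tz":-2,"wx":0,"wy":0,"wz":0,"gripper":-1},{"tx":0.24,"ty":4.9,"tz":0,"wx":0,"wy":0,"wz":0,"gripper":-1},{"tx":0.24,"ty":4.9,"tz":0,"wx":0,"wy":0,"wz":0,"gripper":-1},{"tx":0.24,"ty":4.9,"tz":0,"wx":0,"wy":0,"wz":0,"gripper":-1},{"tx":0.24,"ty":4.9,"tz":0,"wx":0,"wy":0,"wz":0,"gripper":-1},{"tx":0.24,"ty":4.9,"tz":0,"wx":0,"wy":0,"wz":0,"gripper":-1},{"tx":0.24,"ty":4.9,"tz":0,"wx":0,"wy":0,"wz":0,"gripper":-1},{"tx":0.24,"ty":4.9,"tz":0,"wx":0,"wy":0,"wz":0,"gripper":-1},{"tx":0.24,"ty":4.9,"tz":0,"wx":0,"wy":0,"wz":0,"gripper":-1},{"tx":0.24,"ty":4.9,"tz":0,"wx":0,"wy":0,"wz":0,"gripper":-1},{"tx":0,"ty":0,"tz":4,"wx":0,"wy":0,"wz":7,"gripper":-1},{"tx":0,"ty":0,"tz":4,"wx":0,"wy":0,"wz":7,"gripper":-1},{"tx":0,"ty":0,"tz":0,"wx":0,"wy":0,"wz":0,"gripper":-1},{"tx":0,"ty":0,"tz":0,"wx":0,"wy":0,"wz":0,"gripper":-1},{"tx":0,"ty":0,"tz":0,"wx":0,"wy":0,"wz":0,"gripper":-1}]' 60
python3 - <<'E'
from h import *
import pickle
c=ctrl.camera_model('wrist');im=ctrl.snapshot('wrist');pickle.dump(c,open('w5.pkl','wb'));cv2.imwrite('pics/w5full.png',im)
s=ctrl.observe();M=R.from_quat(s['tcp_rot']).as_matrix();print(s['t'],s['eef_pos'],np.degrees(np.arctan2(M[1,1],M[0,1])))
p=proj(c,[[.4598,.334,.02],s['eef_pos']]);print(p)
u,v=(p[0]-[50,40]).astype(int);print(u,v)
cv2.imwrite('pics/w5.png',cv2.resize(im[v:v+75,u:u+100],None,fx=8,fy=8,interpolation=cv2.INTER_CUBIC))
print((M.T@(np.array([.4598,.334,.0225])-s['eef_pos'])*100).round(2))
E
```

```text
t: 4.4
eef_pos: [0.4598, 0.331, 0.1036]
tcp_rot: [0.121, 0.993, 0.001, 0.001]
ft_force: [-0.1, 0.3, -0.3]
grip_width: 0.0859
grasp_force: 0.0
4.45 [0.45997972 0.33090987 0.10367472] 76.09642322726205
[[322.55782585 203.31235618]
 [319.3423736  250.22914325]]
272 163
[0.11 0.27 8.12]
```

View pics/w5.png

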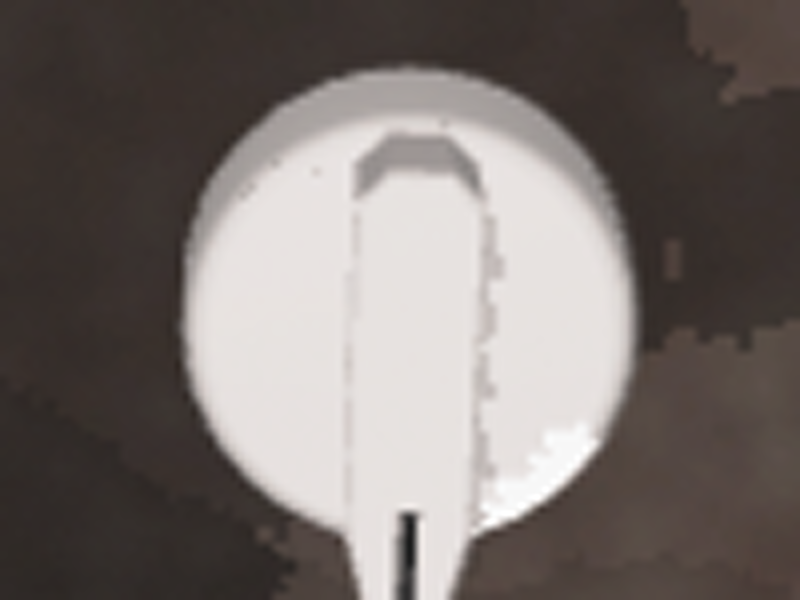

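The blade is lined up with the tool (vertical at crop x≈415) and the skirt centre is at crop (410,328), as predicted. I descend and grip.

```bash
python3 -m pendant '[{"tx":0.1,"ty":0.3,"tz":2.5,"wx":0,"wy":0,"wz":0,"gripper":-1},{"tx":0,"ty":0,"tz":2.5,"wx":0,"wy":0,"wz":0,"gripper":-1},{"tx":0,"ty":0,"tz":2.0,"wx":0,"wy":0,"wz":0,"gripper":-1},{"tx":0,"ty":0,"tz":1.1,"wx":0,"wy":0,"wz":0,"gripper":-1},{"tx":0,"ty":0,"tz":0,"wx":0,"wy":0,"wz":0,"gripper":0},{"tx":0,"ty":0,"tz":0,"wx":0,"wy":0,"wz":0,"gripper":0.4},{"tx":0,"ty":0,"tz":0,"wx":0,"wy":0,"wz":0,"gripper":0.4},{"tx":0,"ty":0,"tz":0,"wx":0,"wy":0,"wz":0,"gripper":0.4}]' 60
python3 -m pendant '[{"tx":0,"ty":0,"tz":0,"wx":0,"wy":0,"wz":0,"gripper":1},{"tx":0,"ty":0,"tz":0,"wx":0,"wy":0,"wz":0,"gripper":1},{"tx":0,"ty":0,"tz":0,"wx":0,"wy":0,"wz":0,"gripper":1},{"tx":0,"ty":0,"tz":0,"wx":0,"wy":0,"wz":0,"gripper":1},{"tx":0,"ty":0,"tz":0,"wx":0,"wy":0,"wz":0,"gripper":1},{"tx":0,"ty":0,"tz":0,"wx":0,"wy":0,"wz":0,"gripper":1}]' 60
```

```text
t: 5.25
eef_pos: [0.4592, 0.3338, 0.0213]
tcp_rot: [0.122, 0.993, 0.001, 0.001]
ft_force: [-0.9, -0.3, 0.0]
grip_width: 0.0282
grasp_force: 0.0
t: 5.85
eef_pos: [0.4591, 0.3337, 0.0211]
tcp_rot: [0.122, 0.993, 0.0, 0.0]
ft_force: [-0.4, -0.6, 6.3]
grip_width: 0.0105
grasp_force: 59.7
```

```bash
python3 -m pendant '[{"tx":0,"ty":0,"tz":-3,"wx":0,"wy":0,"wz":0,"gripper":1},{"tx":0,"ty":0,"tz":-5,"wx":0,"wy":0,"wz":0,"gripper":1},{"tx":0,"ty":0,"tz":-5,"wx":0,"wy":0,"wz":-8.4,"gripper":1},{"tx":0,"ty":0,"tz":0,"wx":0,"wy":0,"wz":-8.4,"gripper":1},{"tx":0,"ty":0,"tz":0,"wx":0,"wy":0,"wz":-8.4,"gripper":1},{"tx":0,"ty":0,"tz":0,"wx":0,"wy":0,"wz":-8.4,"gripper":1},{"tx":0,"ty":0,"tz":0,"wx":0,"wy":0,"wz":-8.4,"gripper":1},{"tx":2.08,"ty":-4.5,"tz":0,"wx":0,"wy":0,"wz":0,"gripper":1},{"tx":2.08,"ty":-4.5,"tz":0,"wx":0,"wy":0,"wz":0,"gripper":1},{"tx":2.08,"ty":-4.5,"tz":0,"wx":0,"wy":0,"wz":0,"gripper":1},{"tx":2.08,"ty":-4.5,"tz":0,"wx":0,"wy":0,"wz":0,"gripper":1},{"tx":2.08,"ty":-4.5,"tz":0,"wx":0,"wy":0,"wz":0,"gripper":1},{"tx":2.08,"ty":-4.5,"tz":0,"wx":0,"wy":0,"wz":0,"gripper":1},{"tx":2.08,"ty":-4.5,"tz":0,"wx":0,"wy":0,"wz":0,"gripper":1},{"tx":2.08,"ty":-4.5,"tz":0,"wx":0,"wy":0,"wz":0,"gripper":1},{"tx":2.08,"ty":-4.5,"tz":0,"wx":0,"wy":0,"wz":0,"gripper":1},{"tx":2.08,"ty":-4.5,"tz":0,"wx":0,"wy":0,"wz":0,"gripper":1},{"tx":0,"ty":0,"tz":0,"wx":0,"wy":0,"wz":0,"gripper":1},{"tx":0,"ty":0,"tz":0,"wx":0,"wy":0,"wz":0,"gripper":1},{"tx":0,"ty":0,"tz":0,"wx":0,"wy":0,"wz":0,"gripper":1}]' 60
python3 - <<'E'
from h import *
import pickle
c=ctrl.camera_model('wrist');im=ctrl.snapshot('wrist');pickle.dump(c,open('w6.pkl','wb'));cv2.imwrite('pics/w6full.png',im)
s=ctrl.observe();M=R.from_quat(s['tcp_rot']).as_matrix();e=s['eef_pos'];print(s['t'],e,np.degrees(np.arctan2(M[1,1],M[0,1]))-90,s['grip_width'],s['joint_pos'])
print((M.T@(np.array([.4872,-.1613,.094+.0211])-e)*100).round(2))
print(proj(c,[e,[.4872,-.1613,.094],[.4872,-.1613,.067]]))
t=ctrl.snapshot('top')
cv2.imwrite('pics/w6.png',np.vstack([cv2.resize(im[130:280,220:420],(800,600))]))
E
```

```text
t: 7.85
eef_pos: [0.4862, -0.1604, 0.1503]
tcp_rot: [-0.242, 0.97, 0.0, -0.0]
ft_force: [-0.7, -0.3, -0.6]
grip_width: 0.0106
grasp_force: 58.9
7.9 [ 0.4863845  -0.15994374  0.15039579] 28.12842347541789 0.010591988293143798 [ 0.351121    0.4714456  -0.19876043  2.15029282  0.17592409  0.53474795
  2.08351463]
[-0.01 -0.16  3.53]
[[319.8689764  251.01684209]
 [317.30717613 216.31258073]
 [317.44749877 205.30210571]]
```

View pics/w6.png

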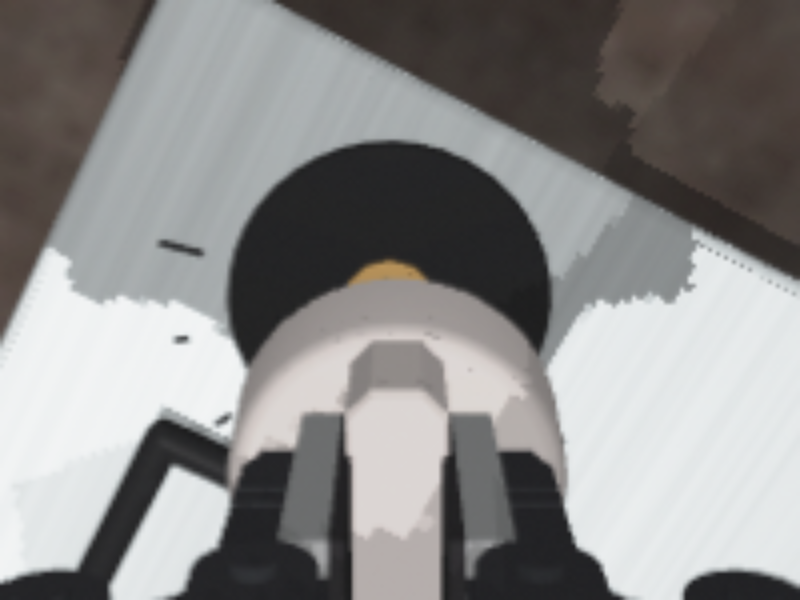

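The knob sits square in the fingers (skirt centre column about 320) and the bezel centre column is about 317.3, as predicted. I check the fore-aft position in the hand.

```bash
python3 - <<'E'
from h import *
import pickle
c=pickle.load(open('w6.pkl','rb'))
s=ctrl.observe();M=R.from_quat(s['tcp_rot']).as_matrix();e=s['eef_pos'];print(e,s['t'])
o=ctrl.camera_model('wrist')
# rear bottom edge -> axis in tool x
p=ray(c,(318.7,130+280/4-.4),e[2]-.0211);q=M.T@(p-e);print('axis tool xy mm from skirt',q[0]*1e3-24,q[1]*1e3)
p=ray(c,(318.7,130+340/4-.4),e[2]-.0011+.0);q=M.T@(p-e);print('blade rear base',q[0]*1e3-21)
p=ray(c,(318.7,130+390/4-.4),e[2]+.0169);q=M.T@(p-e);print('blade rear top',q[0]*1e3-21)
# bezel front edge check
th=np.linspace(0,6.28,360);b=proj(c,np.c_[.4872+.033*np.cos(th),-.1613+.033*np.sin(th),0*th+.067])
print('bezel pred L,R,top',b[:,0].min(),b[:,0].max(),b[:,1].min(),'seen 277 357.4 165')
print((M.T@(np.array([.4872,-.1613,.094+.0211])-e)*100).round(2))
E
```

```text
[ 0.48650937 -0.15977602  0.15038924] 7.95
axis tool xy mm from skirt -1.649837462311794 -0.6863226171782654
blade rear base -0.9938651589769556
blade rear top -0.896870144239923
bezel pred L,R,top 276.05595350506917 358.83730316589424 164.14633787751424 seen 277 357.4 165
[ 0.01 -0.17  3.53]
```

```bash
python3 -m pendant '[{"tx":0.1,"ty":-0.17,"tz":1.5,"wx":0,"wy":0,"wz":0,"gripper":1},{"tx":0,"ty":0,"tz":1.5,"wx":0,"wy":0,"wz":0,"gripper":1},{"tx":0,"ty":0,"tz":0,"wx":0,"wy":0,"wz":0,"gripper":1},{"tx":0,"ty":0,"tz":0.3,"wx":0,"wy":0,"wz":0,"gripper":1},{"tx":0,"ty":0,"tz":0.3,"wx":0,"wy":0,"wz":0,"gripper":1},{"tx":0,"ty":0,"tz":0.2,"wx":0,"wy":0,"wz":0,"gripper":1},{"tx":0,"ty":0,"tz":0.2,"wx":0,"wy":0,"wz":0,"gripper":1},{"tx":0,"ty":0,"tz":0,"wx":0,"wy":0,"wz":0,"gripper":1},{"tx":0,"ty":0,"tz":0,"wx":0,"wy":0,"wz":0,"gripper":1}]' 60
python3 -c "
from h import *
s=ctrl.observe();print(s['eef_pos'],s['ft_force'],s['ft_torque'])"
```

```text
t: 8.85
eef_pos: [0.4862, -0.1634, 0.1103]
tcp_rot: [-0.242, 0.97, 0.0, -0.0]
ft_force: [0.3, 1.6, -1.5]
grip_width: 0.0104
grasp_force: 58.8
[ 0.48621646 -0.16339551  0.11031925] [ 0.30263737  1.59063441 -1.53217839] [ 0.20628922  0.03623956 -0.01576877]
```

```bash
python3 -m pendant '[{"tx":-0.04,"ty":0.1,"tz":0,"wx":0,"wy":0,"wz":0,"gripper":1},{"tx":0,"ty":0,"tz":0,"wx":0,"wy":0,"wz":0,"gripper":1},{"tx":0,"ty":0,"tz":0.2,"wx":0,"wy":0,"wz":0,"gripper":1},{"tx":0,"ty":0,"tz":0.2,"wx":0,"wy":0,"wz":0,"gripper":1},{"tx":0,"ty":0,"tz":0,"wx":0,"wy":0,"wz":0,"gripper":1},{"tx":0,"ty":0,"tz":0,"wx":0,"wy":0,"wz":0,"gripper":1}]' 60
python3 -c "
from h import *
s=ctrl.observe();print(s['eef_pos'],s['ft_force'],s['ft_torque'])"
```

```text
t: 9.45
eef_pos: [0.4861, -0.1625, 0.1062]
tcp_rot: [-0.242, 0.97, 0.0, -0.0]
ft_force: [-1.1, 0.5, 0.2]
grip_width: 0.0105
grasp_force: 58.8
[ 0.48611822 -0.16247481  0.10618858] [-1.1404801   0.47337428  0.22982743] [ 0.06040976 -0.01480304 -0.04254906]
```

The knob is 9 mm onto the spindle with no resistance, so the flats match. I carry on down.

```bash
python3 -m pendant '[{"tx":0,"ty":0,"tz":0.3,"wx":0,"wy":0,"wz":0,"gripper":1},{"tx":0,"ty":0,"tz":0.3,"wx":0,"wy":0,"wz":0,"gripper":1},{"tx":0,"ty":0,"tz":0.2,"wx":0,"wy":0,"wz":0,"gripper":1},{"tx":0,"ty":0,"tz":0,"wx":0,"wy":0,"wz":0,"gripper":1},{"tx":0,"ty":0,"tz":0,"wx":0,"wy":0,"wz":0,"gripper":1}]' 60
python3 -m pendant '[{"tx":0,"ty":0,"tz":0.3,"wx":0,"wy":0,"wz":0,"gripper":1},{"tx":0,"ty":0,"tz":0,"wx":0,"wy":0,"wz":0,"gripper":1},{"tx":0,"ty":0,"tz":0,"wx":0,"wy":0,"wz":0,"gripper":1}]' 60
python3 -m pendant '[{"tx":0,"ty":0,"tz":0.2,"wx":0,"wy":0,"wz":0,"gripper":1},{"tx":0,"ty":0,"tz":0,"wx":0,"wy":0,"wz":0,"gripper":1},{"tx":0,"ty":0,"tz":0,"wx":0,"wy":0,"wz":0,"gripper":1}]' 80
```

```text
t: 9.95
eef_pos: [0.4861, -0.1624, 0.0982]
tcp_rot: [-0.242, 0.97, 0.0, -0.0]
ft_force: [-0.5, 0.1, -0.3]
grip_width: 0.0107
grasp_force: 58.8
t: 10.25
eef_pos: [0.4863, -0.1625, 0.0955]
tcp_rot: [-0.242, 0.97, -0.0, 0.0]
ft_force: [-0.4, 0.3, 6.1]
grip_width: 0.0103
grasp_force: 59.5
t: 10.55
eef_pos: [0.4864, -0.1625, 0.0937]
tcp_rot: [-0.242, 0.97, -0.0, 0.0]
ft_force: [-1.0, -0.0, 6.2]
grip_width: 0.0104
grasp_force: 83.6
```

Contact came at TCP z≈0.097 as expected, and the spring force matches. I press on to the stop.

```bash
python3 -m pendant '[{"tx":0,"ty":0,"tz":0.2,"wx":0,"wy":0,"wz":0,"gripper":1},{"tx":0,"ty":0,"tz":0,"wx":0,"wy":0,"wz":0,"gripper":1},{"tx":0,"ty":0,"tz":0,"wx":0,"wy":0,"wz":0,"gripper":1}]' 80
python3 -m pendant '[{"tx":0,"ty":0,"tz":0.15,"wx":0,"wy":0,"wz":0,"gripper":1},{"tx":0,"ty":0,"tz":0,"wx":0,"wy":0,"wz":0,"gripper":1},{"tx":0,"ty":0,"tz":0,"wx":0,"wy":0,"wz":0,"gripper":1}]' 80
```

```text
t: 10.85
eef_pos: [0.4864, -0.1625, 0.0918]
tcp_rot: [-0.242, 0.97, -0.0, 0.0]
ft_force: [-1.3, 0.1, 7.4]
grip_width: 0.0097
grasp_force: 83.8
t: 11.15
eef_pos: [0.4865, -0.1625, 0.0908]
tcp_rot: [-0.242, 0.97, -0.0, 0.001]
ft_force: [-2.2, 0.7, 14.5]
grip_width: 0.0098
grasp_force: 85.2
```

```bash
python3 -m pendant '[{"tx":0,"ty":0,"tz":0.06,"wx":0,"wy":0,"wz":0,"gripper":1},{"tx":0,"ty":0,"tz":0,"wx":0,"wy":0,"wz":0,"gripper":1},{"tx":0,"ty":0,"tz":0,"wx":0,"wy":0,"wz":0,"gripper":1},{"tx":0,"ty":0,"tz":0,"wx":0,"wy":0,"wz":0,"gripper":1},{"tx":0,"ty":0,"tz":0,"wx":0,"wy":0,"wz":0,"gripper":1}]' 80
python3 - <<'E'
from h import *
im=ctrl.snapshot('wrist');s=ctrl.observe();print(s['t'],s['eef_pos'],s['ft_force'])
cv2.imwrite('pics/w7.png',cv2.resize(im[130:280,220:420],(800,600)))
E
```

```text
t: 11.65
eef_pos: [0.4865, -0.1626, 0.0906]
tcp_rot: [-0.242, 0.97, -0.001, 0.001]
ft_force: [-3.2, 1.7, 20.6]
grip_width: 0.0099
grasp_force: 86.2
11.7 [ 0.48649657 -0.16258424  0.09063318] [-3.72862487  1.27970441 21.92184936]
```

View pics/w7.png

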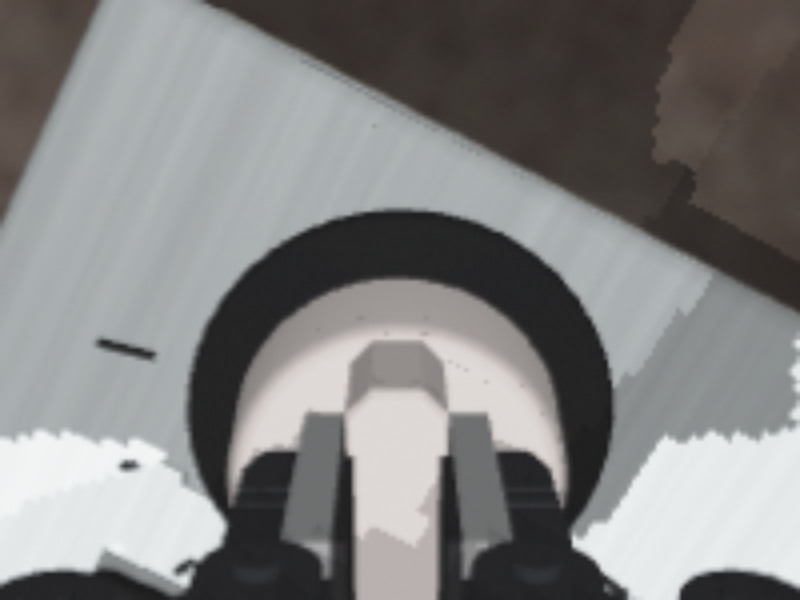

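The knob (skirt at crop 235–565, centred in the bezel at 190–612) has not slipped in the fingers. The force of about 21 N is well above the 9 N spring and nothing moves further, so the valve is on its stop. I hand in now.

```bash
python3 -c "
from bench import ctrl
print(ctrl.sign_off())"
```

```text
the job is handed in; nothing more can be done
None
```

The white knob is fully home on the spindle with the flats matched and is held pressed down on the valve stop at about 21 N; the job was handed in at about 11.7 s, and the other objects were not touched as far as I could tell.

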